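Release the scale cartridge and catch it

ROBOT

A 6-joint arm with a two-finger parallel gripper is mounted at the origin on a cart in front of the work surface, level with it; the furniture and walls round the work are solid. World frame = base frame: x ahead of the robot, y to its left, z up, the work surface at z = 0. Lengths are in mm, angles in rad, forces in N, time in s.
With the tool pointing down it reaches from about 325 to 875 mm from the base axis. Payload 4.4 kg.
Tool frame: the origin (TCP) lies on the centre line of the jaws, within the pads' length; the fingertips stand 25 mm ahead of it and the grasp point (between the pads) lies 6 mm ahead of it; z points along the fingers, y is the line along which they close (so a half turn about z gives the same grasp; the last joint's range is limited). The gripper opens to 85 mm and grips with 20 to 120 N. Pads are 22 mm wide; open, the fingers measure 114 mm over their backs; the gripper's body (76 mm by 85 mm) begins 54 mm behind the grasp point. The pads swing forward as they close: fully open they stand 13 mm farther back than shut.
Start: joints at [-1.421, 0.207, 1.542, -0, 1.393, -0.15], TCP at [169.802, -549.359, 256.282] pointing down, gripper open.
Joint ranges: [-2.73, 2.73], [-0.86, 2.22], [0.23, 2.46], [-1.11, 4.25], [0.08, 2.63], [-2.82, 2.82]. Speed limits (rad/s): [2.79, 2.79, 3.14, 3.14, 3.14, 3.14].

INTERFACE

Orientations are given as a unit quaternion [w, x, y, z].
In Python, from rig import * gives the robot as it stands. The module is installed in compiled form; this text tells all that it offers.
- The arm moves only by the shell command python3 -m jog 'ROWS' [FORCE]. ROWS is JSON, a list of rows, each an object of numbers: "dx", "dy", "dz": the shift along the tool's x, y, z in cm; "yaw": the turn about the tool's z in units of 6 degrees (1.0 is 6 degrees); "jaw": the opening in per cent of the stroke, from 0 (shut) to 100 (fully open). A call has exactly 8 rows; each row shifts and turns the commanded pose from where the row before left it, along the tool's axes as they then stand; what a row does not reach is not made up. A row lasts 1/8 s, in which the tool goes at most 62.5 mm and 10.7 degrees, less where a joint would pass 70% of its speed; a pose out of reach is approached as far as the arm can. A call with a gripper value outside its range is refused whole. The fingers move at their own pace and stop on an object; FORCE is the grip in N (left out, the last holds). Time passes only in rows, so rows that do not move let the fingers close, or fill a call up. It gives the time, the measured TCP pose, the force, the opening and the grip force at its end, in the units of the state.
- read_state(): the state, without advancing time (a new reading comes with each control period).
- capture(name): name is "scene" or "top"; returns a dict with "frame" (420x560x3 uint8, red, green, blue), "fx", "fy", "cx", "cy" (pixels), "cam_to_world" (4x4, takes a point from camera to world coordinates). Camera axes: x right, y up, looking along -z (the intrinsics and any distortion apply to the point x, -y, -z); pixel columns grow to the right and rows downward; lengths in mm; the calibration is good to about 2 mm. A picture is of the moment at which its call begins. There is no depth.
- finish_job(): hands the job in; it is judged then, once.
The state is a dict: "time_s": time; "q": joint angles; "joint_vel": joint speeds; "joint_torque": joint torques, N m; "tcp_pos": TCP position; "tool_rot": TCP orientation; "contact_force": force on the tool from outside, world axes, zero at the start; "wrist_torque": the same for the moment, N m; "opening": finger opening in mm; "grip_force": force on a finger pad.
Only numpy, scipy, OpenCV 4.12 (cv2) and the standard library are available. Lean on these libraries where they do the work, as an engineer would, in place of code of your own. Each camera call takes 0.05 s, during which the arm holds its last target. There are 200 camera calls.

TASK

On the steam station, push the lock cover all the way to the right, off the release key. Then press the key right down with one fingertip and, as the spring pops the scale cartridge out past its catch, stop it with the other finger before it slides away down the drip ramp. Only touch: do not grip or lift the cartridge, and leave the other things on the worktop standing where they are. Finish while holding: the key still down and the popped-out cartridge resting against the finger on the ramp.

Things in the scene. Friction and masses are not known exactly. Their poses are not given: they have to be found in the camera images.
- station: Steam station, fixed: white box 200 mm deep, 220 wide, 107 high, bare grey deck; the iron, 247 mm high, stands left of it. Origin on the worktop under the middle of its front face; x points back into it, y left for one facing it, z up. In front (-x) lies the drip ramp, right of it (-y) a white shoulder 36 mm high (x -83 to 0, y -41 to -119) with key and lock cover.
- ramp_mid (a point): Point on the drip ramp's surface, on its middle line, level with the key's middle (station frame: x -50, y 0, z 21.5 mm). The ramp is grey, 82 mm wide, falls 14 degrees towards -x from 34 mm high at x 0 to 5 mm at x -116, where it ends open on the worktop. Two guide ribs 5 mm high lie 23 to 27 mm either side of the middle line.
- cartridge: Scale cartridge, loose, about 120 g, slippery: white block 70 mm long lying in the bay on the ramp's slope, only its front plate showing: 8 thick, 34 high, 44 wide, with ears to 68 wide from 10 mm up. Origin: middle of the plate's lower front edge, on the ramp; x points back up the slope, z square to it. At the start origin x -10 and the plate's upper front edge x -18, z 65 mm (station frame).
- cartridge_face (a point): Middle of the front of the cartridge's plate, 17 mm up from its lower edge. Once free, a spring pushes the cartridge out with 1.8 N (0.9 N after 45 mm, where it ends), then it slides on by its weight and is off the ramp within a second. It counts as popped past the catch when it is 10 mm out (origin x below -19 mm, station frame), and as got away at 78 mm (x below -85).
- lock_cover (a joint): Travel of the lock cover straight to the station's right (-y), m: 0 covers the key wholly, 0.040 is its stop, fully off the key. Slides with 1.2 N of friction and stays where it is left.
- cover_rib (a point): Middle of the left face of the thumb rib on the lock cover, moves with it. The cover is a white plate 62 mm (station x) by 32 mm (y), top 53 mm above the worktop; the rib is 48 mm long, 6 mm thick, top at 66 mm, along its left edge. At travel 0 this point is at x -50, y -42, z 61 mm (station frame); left of it is free air over the ramp. Push on it towards -y.
- release_key (a joint): Travel of the release key straight down, m: 0 up, 0.009 at its stop; springs back. 2.6 N starts it, about 4 N holds it at the stop, plus some 1 N of rubbing while its steel tooth leaves the cartridge. The tooth stands before the plate's right ear and lets it pass over from about 0.0065; hold the key to the stop.
- key_top (a point): Middle of the release key's upper face, moves with it: level grey ribbed pad 48 mm (station x) by 26 mm (y), 47 mm above the worktop when up, 38 mm when down; at x -50, y -57 mm in the station frame, so 57 mm to the right of ramp_mid. A fingertip as low as the pressed key stands 16 mm above ramp_mid, in the plate's path. Lock cover fully open: 8 mm or more free beside the pad.
- wax_pot: Round grey pot, 91 mm across, 44 mm high, left of the ramp. Bystander; origin at the middle of its underside.
- dropper: Brown glass dropper bottle, 34 mm across, 102 mm high, right of the station. Bystander; origin at the middle of its underside.
- soap_box: Red carton of soap, 47 x 64 x 44 mm high, right of the release key. Bystander; origin at the middle of its underside.
- spool: Spool of white thread standing on end, 28 mm across, 43 mm high, in front on the right. Bystander; origin at the middle of its underside.
- matchbox: Flat box of matches, 37 x 56 x 16 mm high, in front on the left. Bystander; origin at the middle of its underside.
- dryer_sheets: White carton, 111 x 68 x 68 mm high, far left. Bystander; origin at the middle of its underside.
- scoop: Blue dosing scoop, 60 mm cup 51 mm high with a 60 mm tab, far left. Bystander; origin at the middle of its underside.
Things that resemble listed ones, but are neither listed nor needed, are in the scene too. What is shaped like the cartridge but black or green is not meant.

How it is judged:
By the outcome, as a careful person would: the job done as asked, in the order asked, and still so for the second after the job is handed in, while the arm keeps its last pose, push and grip.
It also fails if it takes over 35 s, if anything falls off the work surface, if the arm or the gripper's body presses on something with over 40 N, if the wrist force passes 120 N, or if a joint passes its speed limit or range.

## Working session

There is one attempt and no reset: what is moved stays moved. The work goes in short steps, Python scripts to look and compute and a shell command to move; the robot and the scene stay as the last step left them, time stands still between calls to the robot, and variables do not carry over. Pictures are saved under pics/ and viewed, at most 10 in all, crops included, and the job is handed in when it is done.

```bash
mkdir -p pics; python3 - <<'E'
from rig import *
import cv2,numpy as np
for n in("scene","top"):
    c=capture(n); cv2.imwrite(f"pics/{n}0.png",c["frame"][:,:,::-1]); print(n,c["fx"],c["fy"],c["cx"],c["cy"],[k for k in c]);print(np.round(c["cam_to_world"],3))
s=read_state();print(s["time_s"],s["tcp_pos"],s["tool_rot"],s["opening"],s["contact_force"])
E
```

```text
scene 476.0449663175334 476.0449663175334 282.1410283037567 210.04819901233535 ['frame', 'fx', 'fy', 'cx', 'cy', 'cam_to_world']
[[-4.96000e-01  4.13000e-01 -7.64000e-01 -5.27342e+02]
 [-8.68000e-01 -2.50000e-01  4.29000e-01  7.70229e+02]
 [-1.30000e-02  8.76000e-01  4.82000e-01  7.40093e+02]
 [ 0.00000e+00  0.00000e+00  0.00000e+00  1.00000e+00]]
top 459.00551629059515 459.00551629059515 281.7861964128289 209.74505023441182 ['frame', 'fx', 'fy', 'cx', 'cy', 'cam_to_world']
[[ 1.800000e-02  9.840000e-01 -1.770000e-01  3.269960e+02]
 [-1.000000e+00  1.300000e-02 -2.600000e-02  1.356550e+02]
 [-2.300000e-02  1.780000e-01  9.840000e-01  1.339164e+03]
 [ 0.000000e+00  0.000000e+00  0.000000e+00  1.000000e+00]]
0.1 [ 169.71891575 -548.70673279  255.19687348] [-1.07350819e-03  9.88782412e-01  1.49359261e-01 -5.95052031e-06] 85.09775520659501 [0.92099674 0.11946311 0.51225982]
```

View pics/scene0.png

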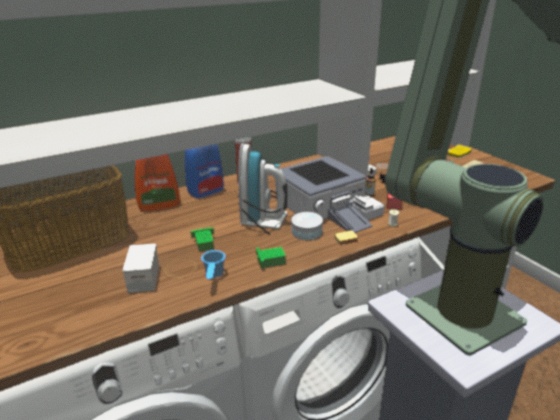

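View pics/top0.png

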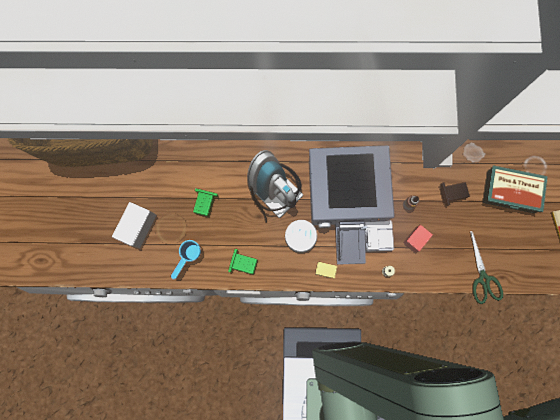

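The station box is at top (350,185), the ramp at (351,245) and the lock cover at (379,236). The pot is at (301,236), the soap at (419,238), the spool at (389,271) and the matchbox at (326,270). Cartridge look-alikes are green at (204,203) and (243,262) and black at (455,191). The real one should be at about (351,226), behind the ramp. I'll check it in a close crop.

```bash
python3 - <<'E'
import cv2,numpy as np
a=cv2.imread("pics/top0.png")[205:285,300:440]; b=cv2.imread("pics/scene0.png")[150:250,280:420]
a=cv2.resize(a,None,fx=5.5,fy=5.5,interpolation=cv2.INTER_CUBIC)
cv2.imwrite("pics/topc.png",a)
E
```

```text
(no output)
```

View pics/topc.png

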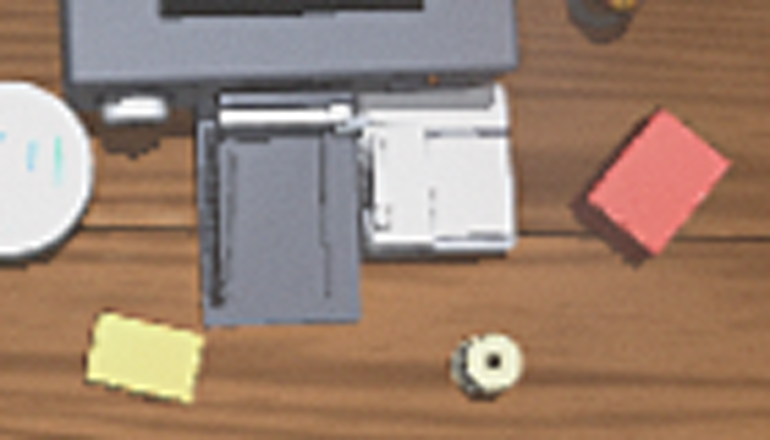

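The crop shows the white cartridge plate at crop (285,115), which is about top px (352,226). The ramp's lower end runs from (205,326) to (360,320). The lock cover is the white plate over the shoulder at (400,185). The deck's front edge runs from (65,83) to (518,70).

```bash
cat > h.py <<'E'
import numpy as np
from rig import *
def ray(c,u,v,z):
    T=np.array(c["cam_to_world"]);d=T[:3,:3]@np.array([(u-c["cx"])/c["fx"],-(v-c["cy"])/c["fy"],-1]);o=T[:3,3]
    return o+d*(z-o[2])/d[2]
def proj(c,p):
    T=np.array(c["cam_to_world"]);q=T[:3,:3].T@(np.array(p)-T[:3,3])
    return c["cx"]+c["fx"]*q[0]/-q[2], c["cy"]-c["fy"]*q[1]/-q[2]
E
python3 - <<'E'
from h import *
import cv2
c=capture("top"); s=capture("scene")
obs=[("rampL",205,326,5,(-116,41)),("rampR",360,320,5,(-116,-41)),("deckL",65,83,107,(0,110)),("deckR",518,70,107,(0,-110)),("shoulderR",515,248,36,(-83,-119))]
P=[];Q=[]
for n,u,v,z,l in obs:
    p=ray(c,300+(u+.5)/5.5-.5,205+(v+.5)/5.5-.5,z);print(n,p.round(1));P.append(p[:2]);Q.append(l)
P=np.array(P);Q=np.array(Q,float)
def fit(P,Q):
    a=P-P.mean(0);b=Q-Q.mean(0)
    th=np.arctan2((b[:,0]*a[:,1]-b[:,1]*a[:,0]).sum(),(a*b).sum());R=np.array([[np.cos(th),-np.sin(th)],[np.sin(th),np.cos(th)]])
    t=P.mean(0)-R@Q.mean(0);return th,R,t
th,R,t=fit(P,Q);print("yaw deg",np.degrees(th),"origin",t,"\nres",(Q@R.T+t-P).round(1))
im=cv2.resize(s["frame"][150:250,280:420][:,:,::-1],None,fx=5.5,fy=5.5,interpolation=cv2.INTER_CUBIC)
for l,z in [((0,110),107),((0,-110),107),((-200+200,0),107),((-116,41),5),((-116,-41),5),((-83,-119),36),((-83,-41),36),((-50,-42),61),((-18,0),65)]:
    u,v=proj(s,[*(R@np.array(l)+t),z]);cv2.circle(im,(int((u-280+.5)*5.5),int((v-150+.5)*5.5)),4,(0,0,255),1)
cv2.imwrite("pics/sc.png",im)
E
```

```text
rampL [410.8   9.5   5. ]
rampR [415.3 -71.5   5. ]
deckL [522.6  87.6 107. ]
deckR [ 532.2 -134.9  107. ]
shoulderR [ 451.3 -146.5   36. ]
yaw deg 2.9017342937231474 origin [528.15094746 -24.21910572] 
res [[-0.6  1.4]
 [-0.9  0.5]
 [-0.  -1.9]
 [ 1.5  0.8]
 [-0.  -0.7]]
```

View pics/sc.png

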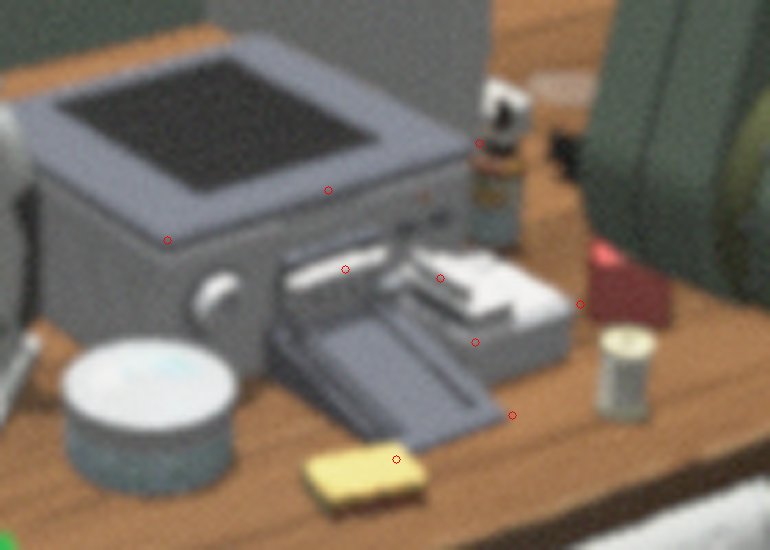

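The scene view agrees with the fit to about 2 px. I'm taking the station origin as about (528,-22) with a yaw of 2.9°. The plan is to set the jaws half open so the fingers are about 57 mm apart, turn the tool to the station axes and move over the station.

```bash
python3 -m jog '[{"yaw":1.2,"jaw":50},{"yaw":1.2,"jaw":50},{"dx":2.8,"dy":-4},{"dx":2.8,"dy":-4},{"dx":2.8,"dy":-4},{"dx":2.8,"dy":-4},{"dx":2.8,"dy":-4},{"dx":2.8,"dy":-4}]' 20
cat >> h.py <<'E'
YAW=np.radians(2.9);O=np.array([528.,-22.])
def st():
    s=read_state();w=s["tool_rot"];p=np.array(s["tcp_pos"]);c,n=np.cos(YAW),np.sin(YAW);R=np.array([[c,-n],[n,c]])
    from scipy.spatial.transform import Rotation as Ro
    M=Ro.from_quat([w[1],w[2],w[3],w[0]]).as_matrix()
    f=np.array(s["contact_force"]);fs=[*(R.T@f[:2]),f[2]]
    print("t%.2f"%s["time_s"],"tcp",p.round(1),"station",(R.T@(p[:2]-O)).round(1),"xtool deg %.2f"%np.degrees(np.arctan2(M[1,0],M[0,0])),"open %.1f"%s["opening"],"F_st",np.round(fs,2),"zt",M[:,2].round(3))
E
python3 -c "from h import *;st()"
```

```text
t0.20 tcp [ 169.8 -548.9  255.5] station [-384.4 -508.1] xtool deg 17.18 open 85.5 F_st [ 0.16 -0.03  0.79] zt [-0.     0.001 -1.   ]$[0]: bad value
```

```bash
python3 -m jog '[{"dx":0,"dy":0,"dz":0,"yaw":1.2,"jaw":50},{"dx":0,"dy":0,"dz":0,"yaw":1.2,"jaw":50},{"dx":2.8,"dy":-4,"dz":0,"yaw":0,"jaw":50},{"dx":2.8,"dy":-4,"dz":0,"yaw":0,"jaw":50},{"dx":2.8,"dy":-4,"dz":0,"yaw":0,"jaw":50},{"dx":2.8,"dy":-4,"dz":0,"yaw":0,"jaw":50},{"dx":2.8,"dy":-4,"dz":0,"yaw":0,"jaw":50},{"dx":2.8,"dy":-4,"dz":0,"yaw":0,"jaw":50}]' 20
python3 -c "from h import *;st()"
```

```text
time_s: 1.2
tcp_pos: [326.5, -300.0, 256.3]
tool_rot: [0.0, 1.0, 0.024, 0.0]
contact_force: [0.3, -0.3, 0.1]
opening: 42.6
grip_force: 0.0
t1.20 tcp [ 326.5 -300.   256.3] station [-215.3 -267.5] xtool deg 2.76 open 42.6 F_st [ 0.24 -0.33  0.15] zt [ 0. -0. -1.]
```

```bash
python3 -m jog '[{"dx":3.2,"dy":-4.7,"dz":0,"yaw":0,"jaw":50},{"dx":3.2,"dy":-4.7,"dz":0,"yaw":0,"jaw":50},{"dx":3.2,"dy":-4.7,"dz":0,"yaw":0,"jaw":50},{"dx":3.2,"dy":-4.7,"dz":0,"yaw":0,"jaw":50},{"dx":3.2,"dy":-4.7,"dz":0,"yaw":0,"jaw":50},{"dx":0,"dy":0,"dz":4.5,"yaw":0,"jaw":50},{"dx":0,"dy":0,"dz":4.5,"yaw":0,"jaw":50},{"dx":0,"dy":0,"dz":4.5,"yaw":0,"jaw":50}]' 20
python3 - <<'E'
from h import *;st()
import cv2
ims=[]
for n,(r,c0) in dict(top=(195,300),scene=(150,280)).items():
    f=capture(n)["frame"][r:r+80,c0:c0+100,::-1];ims.append(cv2.resize(f,None,fx=4,fy=5,interpolation=cv2.INTER_CUBIC))
cv2.imwrite("pics/c1.png",np.hstack(ims))
E
```

```text
time_s: 2.2
tcp_pos: [474.5, -58.6, 120.1]
tool_rot: [0.0, 1.0, 0.025, 0.0]
contact_force: [-0.0, 0.1, -0.1]
opening: 43.1
grip_force: 0.0
t2.20 tcp [474.5 -58.6 120.1] station [-55.3 -33.8] xtool deg 2.83 open 43.1 F_st [-0.01  0.1  -0.13] zt [ 0.001 -0.    -1.   ]
```

View pics/c1.png

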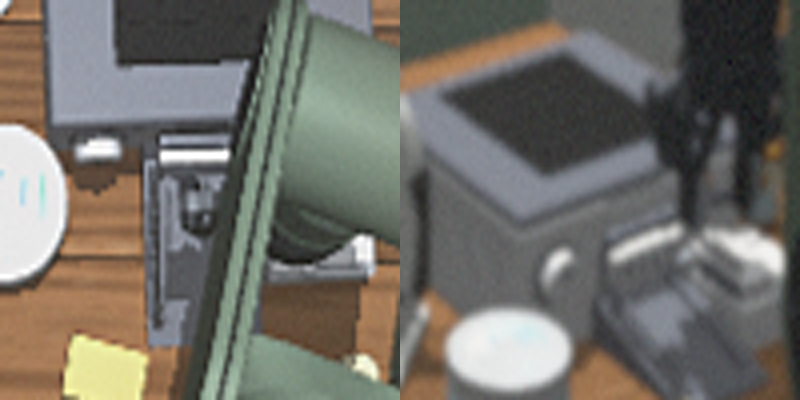

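The left finger hangs over the ramp and the right one over the cover, as planned. Next I'll touch down lightly on the cover plate to calibrate height.

```bash
python3 -m jog '[{"dx":0,"dy":0,"dz":1.5,"yaw":0,"jaw":50},{"dx":0,"dy":0,"dz":1.5,"yaw":0,"jaw":50},{"dx":0,"dy":0,"dz":1,"yaw":0,"jaw":50},{"dx":0,"dy":0,"dz":0.05,"yaw":0,"jaw":50},{"dx":0,"dy":0,"dz":0.05,"yaw":0,"jaw":50},{"dx":0,"dy":0,"dz":0.05,"yaw":0,"jaw":50},{"dx":0,"dy":0,"dz":0.05,"yaw":0,"jaw":50},{"dx":0,"dy":0,"dz":0,"yaw":0,"jaw":50}]' 20
python3 -c "from h import *;st()"
```

```text
time_s: 3.3
tcp_pos: [474.5, -59.1, 79.4]
tool_rot: [0.0, 1.0, 0.024, 0.0]
contact_force: [-0.6, 0.7, 0.0]
opening: 42.8
grip_force: 0.0
t3.30 tcp [474.5 -59.1  79.4] station [-55.3 -34.3] xtool deg 2.78 open 42.8 F_st [-0.56  0.7   0.01] zt [ 0. -0. -1.]
```

```bash
python3 -m jog '[{"dx":0,"dy":0,"dz":0.05,"yaw":0,"jaw":50},{"dx":0,"dy":0,"dz":0.05,"yaw":0,"jaw":50},{"dx":0,"dy":0,"dz":0.05,"yaw":0,"jaw":50},{"dx":0,"dy":0,"dz":0.05,"yaw":0,"jaw":50},{"dx":0,"dy":0,"dz":0.05,"yaw":0,"jaw":50},{"dx":0,"dy":0,"dz":0,"yaw":0,"jaw":50},{"dx":0,"dy":0,"dz":0,"yaw":0,"jaw":50},{"dx":0,"dy":0,"dz":0,"yaw":0,"jaw":50}]' 20
python3 -c "from h import *;st()"
```

```text
time_s: 4.3
tcp_pos: [474.4, -59.0, 76.8]
tool_rot: [-0.0, 1.0, 0.024, 0.0]
contact_force: [0.7, -0.3, 0.0]
opening: 42.6
grip_force: 0.0
t4.30 tcp [474.4 -59.   76.8] station [-55.4 -34.3] xtool deg 2.78 open 42.6 F_st [ 0.65 -0.32  0.  ] zt [ 0.  0. -1.]
```

```bash
python3 -m jog '[{"dx":0,"dy":0,"dz":0.05,"yaw":0,"jaw":50},{"dx":0,"dy":0,"dz":0.05,"yaw":0,"jaw":50},{"dx":0,"dy":0,"dz":0.05,"yaw":0,"jaw":50},{"dx":0,"dy":0,"dz":0.05,"yaw":0,"jaw":50},{"dx":0,"dy":0,"dz":0.05,"yaw":0,"jaw":50},{"dx":0,"dy":0,"dz":0,"yaw":0,"jaw":50},{"dx":0,"dy":0,"dz":0,"yaw":0,"jaw":50},{"dx":0,"dy":0,"dz":0,"yaw":0,"jaw":50}]' 20
python3 -c "from h import *;st()"
```

```text
time_s: 5.3
tcp_pos: [474.5, -59.3, 75.8]
tool_rot: [0.0, 1.0, 0.024, -0.0]
contact_force: [-5.5, 2.0, 12.0]
opening: 42.5
grip_force: 6.3
t5.30 tcp [474.5 -59.3  75.8] station [-55.3 -34.5] xtool deg 2.79 open 42.5 F_st [-5.35  2.25 11.96] zt [-0.    -0.001 -1.   ]
```

The plate top was met at TCP z of about 76, so the fingertips are about 23 mm below the TCP. Next: up, left past the rib, down to tip height 57, and push right.

```bash
python3 -m jog '[{"dx":0.3,"dy":0,"dz":-2.2,"yaw":0,"jaw":50},{"dx":0,"dy":-2,"dz":0,"yaw":0,"jaw":50},{"dx":0,"dy":-2,"dz":0,"yaw":0,"jaw":50},{"dx":0,"dy":0,"dz":0.8,"yaw":0,"jaw":50},{"dx":0,"dy":0,"dz":0.8,"yaw":0,"jaw":50},{"dx":0,"dy":0.6,"dz":0,"yaw":0,"jaw":50},{"dx":0,"dy":0.6,"dz":0,"yaw":0,"jaw":50},{"dx":0,"dy":0.6,"dz":0,"yaw":0,"jaw":50}]' 20
python3 -c "from h import *;st()"
```

```text
time_s: 6.3
tcp_pos: [476.6, -37.7, 80.4]
tool_rot: [-0.0, 1.0, 0.024, 0.0]
contact_force: [0.5, 0.9, 0.0]
opening: 42.8
grip_force: 0.5
t6.30 tcp [476.6 -37.7  80.4] station [-52.1 -13.1] xtool deg 2.72 open 42.8 F_st [0.59 0.85 0.04] zt [ 0.  0. -1.]
```

```bash
python3 -m jog '[{"dx":0,"dy":0.4,"dz":0,"yaw":0,"jaw":50},{"dx":0,"dy":0.4,"dz":0,"yaw":0,"jaw":50},{"dx":0,"dy":0.4,"dz":0,"yaw":0,"jaw":50},{"dx":0,"dy":0.4,"dz":0,"yaw":0,"jaw":50},{"dx":0,"dy":0.4,"dz":0,"yaw":0,"jaw":50},{"dx":0,"dy":0.4,"dz":0,"yaw":0,"jaw":50},{"dx":0,"dy":0.4,"dz":0,"yaw":0,"jaw":50},{"dx":0,"dy":0,"dz":0,"yaw":0,"jaw":50}]' 20
python3 -c "from h import *;st()"
```

```text
time_s: 7.3
tcp_pos: [477.6, -65.4, 80.3]
tool_rot: [0.0, 1.0, 0.024, -0.0]
contact_force: [-0.4, 0.3, -0.3]
opening: 43.0
grip_force: 0.0
t7.30 tcp [477.6 -65.4  80.3] station [-52.5 -40.8] xtool deg 2.76 open 43.0 F_st [-0.37  0.35 -0.31] zt [-0. -0. -1.]
```

```bash
python3 -m jog '[{"dx":0,"dy":0.1,"dz":0,"yaw":0,"jaw":50},{"dx":0,"dy":0.1,"dz":0,"yaw":0,"jaw":50},{"dx":0,"dy":0.1,"dz":0,"yaw":0,"jaw":50},{"dx":0,"dy":0.1,"dz":0,"yaw":0,"jaw":50},{"dx":0,"dy":0.1,"dz":0,"yaw":0,"jaw":50},{"dx":0,"dy":0.1,"dz":0,"yaw":0,"jaw":50},{"dx":0,"dy":0,"dz":0,"yaw":0,"jaw":50},{"dx":0,"dy":0,"dz":0,"yaw":0,"jaw":50}]' 20
python3 - <<'E'
from h import *;st()
import cv2
ims=[]
for n,(r,c0) in dict(top=(195,300),scene=(150,280)).items():
    f=capture(n)["frame"][r:r+80,c0:c0+120,::-1];ims.append(cv2.resize(f,None,fx=3.3,fy=5,interpolation=cv2.INTER_CUBIC))
cv2.imwrite("pics/c2.png",np.hstack(ims))
E
```

```text
time_s: 8.3
tcp_pos: [477.9, -70.9, 80.2]
tool_rot: [0.0, 1.0, 0.024, -0.0]
contact_force: [-1.1, 1.2, -0.5]
opening: 43.0
grip_force: 0.3
t8.30 tcp [477.9 -70.9  80.2] station [-52.6 -46.3] xtool deg 2.78 open 43.0 F_st [-1.02  1.2  -0.47] zt [-0. -0. -1.]
```

View pics/c2.png

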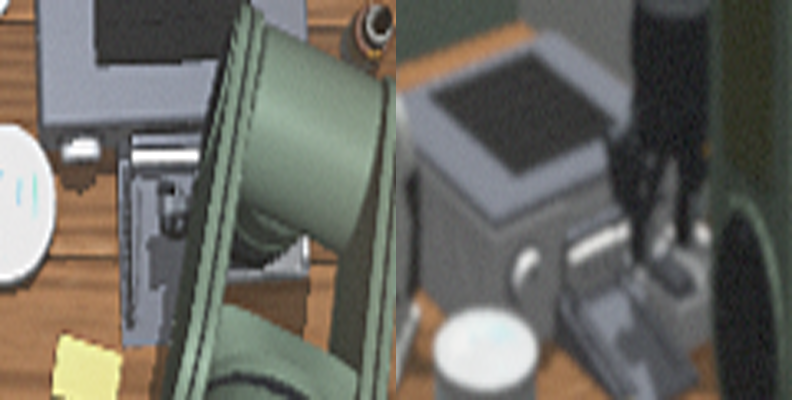

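The scene crop shows the grey key pad uncovered at crop (672,275), with the cover moved right. There is no stop force yet, so I'll keep pushing.

```bash
python3 -m jog '[{"dx":0,"dy":0.1,"dz":0,"yaw":0,"jaw":50},{"dx":0,"dy":0.1,"dz":0,"yaw":0,"jaw":50},{"dx":0,"dy":0.1,"dz":0,"yaw":0,"jaw":50},{"dx":0,"dy":0,"dz":0,"yaw":0,"jaw":50},{"dx":0,"dy":0,"dz":0,"yaw":0,"jaw":50},{"dx":0,"dy":0,"dz":0,"yaw":0,"jaw":50},{"dx":0,"dy":0,"dz":0,"yaw":0,"jaw":50},{"dx":0,"dy":0,"dz":0,"yaw":0,"jaw":50}]' 20
python3 -c "from h import *;st()"
```

```text
time_s: 9.4
tcp_pos: [478.2, -73.9, 80.3]
tool_rot: [0.0, 1.0, 0.024, 0.0]
contact_force: [-0.8, 1.1, -0.5]
opening: 42.8
grip_force: 0.2
t9.40 tcp [478.2 -73.9  80.3] station [-52.3 -49.3] xtool deg 2.78 open 42.8 F_st [-0.79  1.18 -0.47] zt [ 0. -0. -1.]
```

```bash
python3 -m jog '[{"dx":0,"dy":0.1,"dz":0,"yaw":0,"jaw":50},{"dx":0,"dy":0.1,"dz":0,"yaw":0,"jaw":50},{"dx":0,"dy":0.1,"dz":0,"yaw":0,"jaw":50},{"dx":0,"dy":0,"dz":0,"yaw":0,"jaw":50},{"dx":0,"dy":0,"dz":0,"yaw":0,"jaw":50},{"dx":0,"dy":0,"dz":0,"yaw":0,"jaw":50},{"dx":0,"dy":0,"dz":0,"yaw":0,"jaw":50},{"dx":0,"dy":0,"dz":0,"yaw":0,"jaw":50}]' 20
python3 -c "from h import *;st()"
```

```text
time_s: 10.4
tcp_pos: [478.2, -76.2, 80.2]
tool_rot: [-0.001, 1.0, 0.024, -0.0]
contact_force: [0.9, 5.2, 0.7]
opening: 43.0
grip_force: 2.5
t10.40 tcp [478.2 -76.2  80.2] station [-52.4 -51.7] xtool deg 2.78 open 43.0 F_st [1.19 5.15 0.68] zt [-0.     0.001 -1.   ]
```

The cover is at its stop, with 5 N on the finger. Relative to that contact, the key middle lies about 18.5 mm left of the right finger's centre. I'll move there and check in a picture before pressing.

```bash
python3 -m jog '[{"dx":0,"dy":-0.5,"dz":0,"yaw":0,"jaw":50},{"dx":-0.2,"dy":-0.5,"dz":0,"yaw":0,"jaw":50},{"dx":0,"dy":-0.5,"dz":0,"yaw":0,"jaw":50},{"dx":0,"dy":-0.43,"dz":0,"yaw":0,"jaw":50},{"dx":0,"dy":0,"dz":0.3,"yaw":0,"jaw":50},{"dx":0,"dy":0,"dz":0,"yaw":0,"jaw":50},{"dx":0,"dy":0,"dz":0,"yaw":0,"jaw":50},{"dx":0,"dy":0,"dz":0,"yaw":0,"jaw":50}]' 20
python3 - <<'E'
from h import *;st()
import cv2
f=capture("scene")["frame"][185:235,315:395,::-1];cv2.imwrite("pics/c3.png",cv2.resize(f,None,fx=9,fy=9,interpolation=cv2.INTER_CUBIC))
E
```

```text
time_s: 11.4
tcp_pos: [475.4, -57.8, 77.3]
tool_rot: [0.0, 1.0, 0.024, 0.0]
contact_force: [-0.1, -0.0, 0.4]
opening: 42.9
grip_force: 0.0
t11.40 tcp [475.4 -57.8  77.3] station [-54.3 -33.1] xtool deg 2.77 open 42.9 F_st [-0.12 -0.02  0.38] zt [ 0. -0. -1.]
```

View pics/c3.png

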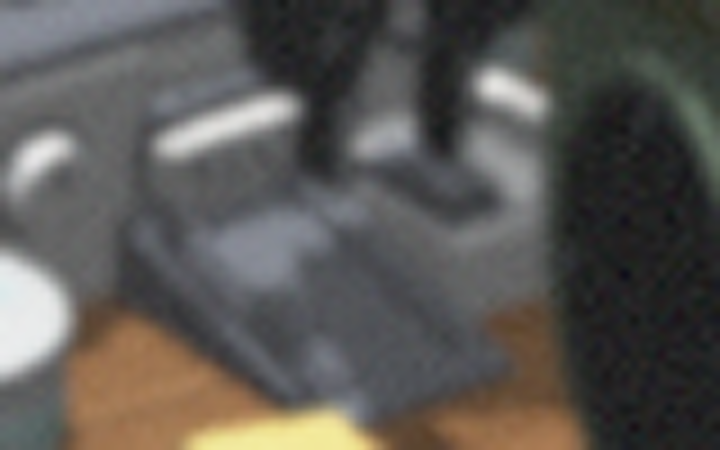

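The right finger, crop (440,150), stands over the middle of the dark key pad at (435,185), and the left finger hangs over the ramp in the plate's path. Pressing now.

```bash
python3 -m jog '[{"dx":0,"dy":0,"dz":0.5,"yaw":0,"jaw":50},{"dx":0,"dy":0,"dz":0.3,"yaw":0,"jaw":50},{"dx":0,"dy":0,"dz":0.3,"yaw":0,"jaw":50},{"dx":0,"dy":0,"dz":0.3,"yaw":0,"jaw":50},{"dx":0,"dy":0,"dz":0.2,"yaw":0,"jaw":50},{"dx":0,"dy":0,"dz":0.15,"yaw":0,"jaw":50},{"dx":0,"dy":0,"dz":0,"yaw":0,"jaw":50},{"dx":0,"dy":0,"dz":0,"yaw":0,"jaw":50}]' 20
python3 - <<'E'
from h import *;st()
import cv2
f=capture("scene")["frame"][185:235,315:395,::-1];cv2.imwrite("pics/c4.png",cv2.resize(f,None,fx=9,fy=9,interpolation=cv2.INTER_CUBIC))
E
```

```text
time_s: 12.45
tcp_pos: [475.3, -57.8, 60.8]
tool_rot: [0.0, 1.0, 0.025, -0.0]
contact_force: [-4.6, 1.0, 12.0]
opening: 42.8
grip_force: 6.9
t12.45 tcp [475.3 -57.8  60.8] station [-54.5 -33.1] xtool deg 2.81 open 42.8 F_st [-4.52  1.2  12.  ] zt [-0.001 -0.    -1.   ]
```

View pics/c4.png

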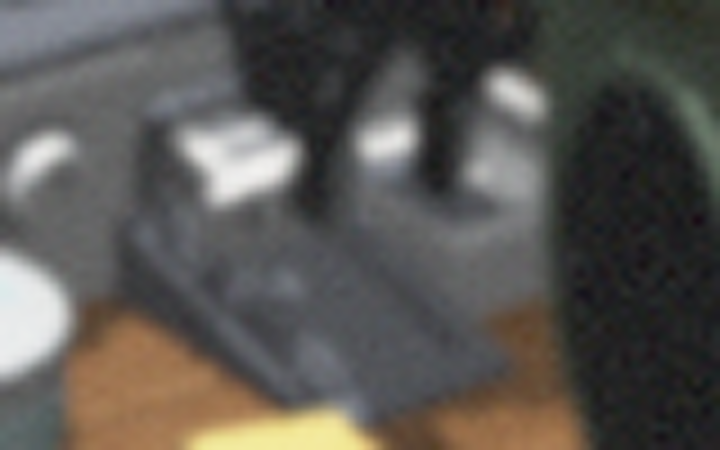

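The cartridge has popped out, with its top front edge at about crop (212,203) to (300,178), and rests at the finger. I'll let a second pass and check how far it is out and that it holds still.

```bash
python3 -m jog '[{"dx":0,"dy":0,"dz":0,"yaw":0,"jaw":50},{"dx":0,"dy":0,"dz":0,"yaw":0,"jaw":50},{"dx":0,"dy":0,"dz":0,"yaw":0,"jaw":50},{"dx":0,"dy":0,"dz":0,"yaw":0,"jaw":50},{"dx":0,"dy":0,"dz":0,"yaw":0,"jaw":50},{"dx":0,"dy":0,"dz":0,"yaw":0,"jaw":50},{"dx":0,"dy":0,"dz":0,"yaw":0,"jaw":50},{"dx":0,"dy":0,"dz":0,"yaw":0,"jaw":50}]' 20 >/dev/null
python3 - <<'E'
from h import *;st()
import cv2
c=capture("scene");f=c["frame"][185:235,315:395,::-1];g=cv2.resize(f,None,fx=9,fy=9,interpolation=cv2.INTER_CUBIC)
print("change",np.abs(g.astype(int)-cv2.imread("pics/c4.png")).mean())
cs,n=np.cos(YAW),np.sin(YAW);R=np.array([[cs,-n],[n,cs]])
for d in (0,10,20,25,30,40):
    print(d,[np.round(((np.array(proj(c,[*(R@[-18-.97*d,y]+O),65-.242*d]))-[315,185])*9)).astype(int) for y in(34,-34)])
E
```

```text
t13.50 tcp [475.3 -57.8  60.8] station [-54.5 -33.1] xtool deg 2.81 open 42.6 F_st [-4.62  0.76 11.87] zt [-0.001 -0.    -1.   ]
change 2.4310092592592594
0 [array([162, 150]), array([318,  98])]
10 [array([179, 168]), array([336, 115])]
20 [array([197, 185]), array([354, 132])]
25 [array([206, 194]), array([363, 141])]
30 [array([215, 203]), array([372, 150])]
40 [array([233, 221]), array([391, 167])]
```

The cartridge is about 27 mm out, which matches resting on the finger. It holds still, and the key is at its stop. Handing in.

```bash
python3 -c "from rig import *;print(finish_job())"
```

```text
the job is handed in; nothing more can be done
None
```

The job is handed in at 13.5 s: the lock cover is at its right-hand stop, the key is held down at its stop with about 12 N, and the cartridge has popped out about 27 mm and rests against the finger on the ramp.

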